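# Draw the dipper from its rack and tip the walnuts into the storage jar

## Task

Draw the white dipper with the walnuts out of its seat in the sloped rack without losing any, carry it over to the red funnel and tip it there so that all five walnuts go through the funnel into the glass jar. Finish while still holding the dipper in the gripper, raised clear above the funnel and turned well past level with its mouth slanting down, empty and still, so that nothing stays behind in it. The jar stays upright with the funnel seated in its mouth, and the other tins and everything else are left where they are.

Things in the scene. Friction and masses are not known exactly. Their poses are not given: they have to be found in the camera images.
- rack: sloped timber rack, fixed, 368 x 150 x 125 mm; origin on the table under its middle seat, z up. Three round seats at y = -108, 0, 108 mm; the tins in them lean 45 degrees: seat axis (0.707, 0, 0.707) in rack axes, along which a tin is drawn out. Tins stand on a rest board, through a board with 90 mm bores whose top face is 38 mm up the axis: a tin is free after 40 mm
- dipper: white enamel cup with a blue rim and a straight dark handle, loose in one of the seats with the walnuts in it: 84 mm across, 80 mm tall, wall 3 mm, 0.2 to 0.3 kg. Origin: centre of its underside; z along the cup's axis to the mouth; -x along the handle, which at the start rises towards the robot at 45 degrees. Handle: 12 mm wide (y), 22 mm deep (z), centre line at z = 62 mm, x = -42 to -154 mm
- dipper_grip (a point): point on the dipper's handle to grip it: on the handle's centre line, 110 mm from the cup's axis and 44 mm before the handle's end (axes as the dipper's)
- dipper_mouth (a point): centre of the dipper's mouth, 80 mm above its underside on the cup's axis (axes as the dipper's)
- jar: open straight glass storage jar standing loose on the table, 86 mm wide, 110 mm high, about 77 mm wide inside, 0.45 kg; origin at the centre of its underside, z up
- funnel: wide red enamelled canning funnel standing loose in the jar's mouth on six ribs under its cone, 0.18 kg: neck 71 mm outside and 66 mm inside, reaching 36 mm down into the jar; cone 140 mm wide at the top; origin at the centre of the neck's lower end, z up; its top rim lies 73 mm above that, 147 mm above the table
- funnel_top (a point): centre of the funnel's top rim, 147 mm above the table
- walnut0: walnut in its shell, nearly a ball 28 to 31 mm across, 12 g; origin at its centre; at the start in the dipper
- walnut1: walnut in its shell, nearly a ball 28 to 31 mm across, 12 g; origin at its centre; at the start in the dipper
- walnut2: walnut in its shell, nearly a ball 28 to 31 mm across, 12 g; origin at its centre; at the start in the dipper
- walnut3: walnut in its shell, nearly a ball 28 to 31 mm across, 12 g; origin at its centre; at the start in the dipper
- walnut4: walnut in its shell, nearly a ball 28 to 31 mm across, 12 g; origin at its centre; at the start in the dipper
- tin_corks: green tin full of corks, 84 mm across, 80 mm tall, no handle, in another seat of the rack; origin at the centre of its underside. Stays in its seat
- tin_hazels: bare steel tin full of hazelnuts, 84 mm across, 80 mm tall, no handle, in the remaining seat; origin at the centre of its underside. Stays in its seat
- preserve: closed amber jar with a brass lid, 80 mm wide, 125 mm high, standing at the right beside the jar with the funnel; origin at the centre of its underside
- mug: blue mug 80 mm wide, 85 mm high, standing at the left, nearer the robot than the rack; origin at the centre of its underside
- jar_lid: brass lid of the jar, 90 mm wide, 14 mm high, flat on the table at the right; origin at the centre of its underside
- screwdriver: screwdriver lying on the table at the right, its handle towards the robot; origin on the table under it
Mind the look-alikes: they are no part of the job. Of the things that look like the funnel, the largest one is meant.

How it is judged:
On the way, in this order (a step that is already met when the one before it is completed fails the run):
1. the dipper is drawn out of the rack and raised with all five walnuts in it (height (world z) of dipper above 0.12 m and contact force between dipper and rack below 0.2 N and contact force between dipper and the fingers above 1 N and distance between each of walnut0, walnut1, walnut2, walnut3, walnut4 and dipper_mouth below 0.08 m), for 0.2 s.
2. all five walnuts lie in the jar (horizontal distance between each of walnut0, walnut1, walnut2, walnut3, walnut4 and jar below 0.04 m and z of each of walnut0, walnut1, walnut2, walnut3, walnut4 in the frame of jar below 0.1 m), for 0.2 s.
At the end, for the whole second after the job is handed in: All five walnuts in the jar (below 100 mm of its height); dipper in the gripper, still, cup axis over 105 degrees from upright, mouth over 150 mm high and within 100 mm of the funnel's axis, touching no funnel, jar or rack; jar upright (0.1 rad), funnel seated (12 mm sideways, 15 mm up, 0.15 rad) (all of step 2 and angle between dipper's own z axis and vertical above 1.83 rad and height (world z) of dipper_mouth above 0.15 m and horizontal distance between dipper_mouth and funnel_top below 0.1 m and contact force between dipper and the fingers above 1 N and contact force between dipper and funnel below 0.2 N and contact force between dipper and jar below 0.2 N and contact force between dipper and rack below 0.2 N and linear speed of dipper below 0.03 m/s and angular speed of dipper below 0.2 rad/s and angle between jar's own z axis and vertical below 0.1 rad and angle between funnel's own z axis and vertical below 0.15 rad and horizontal distance between funnel and jar below 0.012 m and z of funnel in the frame of jar below 0.089 m); the arm keeps its last pose, push and grip.
It fails at once if one of the other tins moved by more than 40 mm (distance of any of tin_corks, tin_hazels from where it was at the start of the episode above 0.04 m).
It fails at once if another thing on the table (closed jar, mug, lid, screwdriver) moved by more than 40 mm (distance of any of preserve, mug, jar_lid, screwdriver from where it was at the start of the episode above 0.04 m).
It also fails if it takes over 45 s, if anything falls off the work surface, if the arm or the gripper's body presses on something with over 40 N, if the wrist force passes 120 N, or if a joint passes its speed limit or range.

## Robot

A 7-joint arm with a two-finger parallel gripper is mounted at the origin on the work surface. World frame = base frame: x ahead of the robot, y to its left, z up, the work surface at z = 0. Lengths are in m, angles in rad, forces in N, time in s.
With the tool pointing down it reaches from about 0.425 to 0.875 m from the base axis. Payload 9.9 kg.
Tool frame: the origin (TCP) lies midway between the tips of the shut fingers; the grasp point (between the pads) lies env.grip_depth behind it (env.grip_depth is the distance from the TCP to the grasp point, in m); z points along the fingers, y is the line along which they close (so a half turn about z gives the same grasp; the last joint's range is limited). The gripper opens to 85 mm and grips with 20 to 120 N. Pads are 22 mm wide; open, the fingers measure 114 mm over their backs; the gripper's body (76 mm by 85 mm) begins 54 mm behind the grasp point. The pads swing forward as they close: fully open they stand 13 mm farther back than shut.
Start: joints at [1.236, 0.576, 0.025, 1.437, -0.015, 1.129, -0.057], TCP at [0.168, -0.654, 0.231] pointing down, gripper open.
Joint ranges: [-2.76, 2.76], [-0.34, 2.15], [-1.52, 1.57], [0.19, 2.46], [-1.09, 4.23], [0.17, 1.99], [-2.82, 2.82]. Speed limits (rad/s): [2.22, 2.22, 3.01, 3.01, 3.14, 3.14, 3.14].

## Interface

Orientations are given as a unit quaternion [w, x, y, z].
In Python, from cell import env gives the robot as it stands.
- The arm moves only by the tool move_arm, never from a script. Its argument "motion" is a list of rows, each a list of 5 numbers: the shift along the world's x, y, z each as a share of 40 mm, from -1 to 1, then the turn about the world's z as a share of pi rad, from -1 to 1, then the opening, from 0 (shut) to 1 (fully open). In form: [[x, y, z, roll, hand], ...]. A call has exactly 8 rows; each row shifts and turns the commanded pose from where the row before left it; what a row does not reach is not made up. A row lasts 1/10 s, in which the tool goes at most 50 mm and 8.59 degrees, less where a joint would pass 70% of its speed; a pose out of reach is approached as far as the arm can. A call with a number of a shift or a turn outside -1 to 1 is refused whole. A call with a gripper value outside its range is refused whole. The fingers move at their own pace and stop on an object; "newtons" is the grip in N (left out, the last holds). Time passes only in rows, so rows that do not move let the fingers close, or fill a call up. It gives the time, the measured TCP pose, the force, the opening and the grip force at its end, in the units of the state.
- env.observe(): the state, without advancing time (a new reading comes with each control period).
- env.capture(name): name is "scene" or "side" or "wrist"; returns (picture, depth): 384x512x3 uint8, red, green, blue; 384x512 float32, m along the optical axis (not along the pixel's ray), 0 where there is no reading.
- env.camera_info(name): a dict with "fov_y" (degrees; the focal length in pixels is half the picture's height over the tangent of half this angle, whatever the lens; pixels are square), "cx", "cy" (the principal point, pixels), "origin" and "rotation" of the camera in the world. Camera axes: x right, y up, looking along -z (the intrinsics and any distortion apply to the point x, -y, -z); pixel columns grow to the right and rows downward; lengths in m; the calibration is good to about 2 mm. A picture is of the moment at which its call begins: read the wrist's pose just before it. camera_info takes no time and is no camera call; for the wrist camera it gives the pose at the moment of the call.
- env.job_done(): hands the job in; it is judged then, once.
Trained networks look in the newest picture that a camera, given by its name, has taken for a name from the list of things; names that differ only in an ending like _2 or _b are one class to them, and where a whole thing is asked for, a point or a joint stands for the part that bears it (a point fixed in the world has none). Each returns a list of dicts, best first, with "confidence" (0 to 1); they miss things now and then, are a little off and sometimes report something else, mostly with a low value. They report only what shows in the picture. A call takes as long as a camera call. They do not tell look-alikes from the thing itself.
- env.find_in(camera, label): "at" ([column, row] as shares, 0 to 1, of the picture: columns of its width, rows of its height, amid what is visible of it).
- env.cut_out(camera, label): "region" (384x512 bool, what is visible of it) and "at" ([column, row] as shares, 0 to 1, of the picture: columns of its width, rows of its height, amid what is visible of it).
The state is a dict: "time": time; "qpos": joint angles; "dq": joint speeds; "joint_torque": joint torques, N m; "tcp_pos": TCP position; "orientation": TCP orientation; "contact_force": force on the tool from outside, world axes, zero at the start; "ft_torque": the same for the moment, N m; "finger_gap": finger opening in m; "gripper_force": force on a finger pad.
Only numpy, scipy, OpenCV 4.12 (cv2) and the standard library are available. Lean on these libraries where they do the work, as an engineer would, in place of code of your own. Each camera call takes 0.05 s, during which the arm holds its last target. There are 200 camera calls.

## Working session

There is one attempt and no reset: what is moved stays moved. The work goes in short steps, Python scripts to look and compute and a tool call to move; the robot and the scene stay as the last step left them, time stands still between calls to the robot, and variables do not carry over. Pictures are saved under pics/ and viewed, at most 10 in all, crops included, and the job is handed in when it is done.

Besides the shell and the picture viewer there is one more tool, called after "Call:" by a JSON object that holds its "api" and its "payload". move_arm: Moves the arm, as the interface text tells. Shift numbers are shares of 40 mm and turn numbers shares of pi rad, none past 1 either way. Its arguments: {"type":"object","properties":{"motion":{"type":"array","items":{"type":"array","items":{"type":"number"}}},"newtons":{"type":"number"}},"required":["motion"]}

```bash
ls; mkdir -p pics; cat > h.py <<'E'
import numpy as np,cv2
from cell import env
def K(n):
    i=env.camera_info(n); f=192/np.tan(np.radians(i['fov_y'])/2); return i,f
def cloud(n,d):
    i,f=K(n); v,u=np.mgrid[:384,:512]
    p=np.stack([(u-i['cx'])/f*d,-(v-i['cy'])/f*d,-d],-1)
    return p@np.array(i['rotation']).T+np.array(i['origin'])
E
python3 - <<'E'
from h import *
print(env.observe(), env.grip_depth)
print([a for a in dir(env) if a[0]!='_'])
ims=[]
for n in ('scene','side'):
    p,d=env.capture(n); i=env.camera_info(n); print(n,i)
    np.savez(f'{n}.npz',p=p,d=d); ims.append(p)
    W=cloud(n,d)
    for l in ('dipper','dipper_grip','dipper_mouth','jar','funnel','funnel_top','rack','preserve','mug','tin_corks','tin_hazels','walnut0'):
        for r in env.find_in(n,l)[:3]:
            c,rr=r['at']; u,v=int(c*512),int(rr*384); print(l,round(r['confidence'],2),u,v,W[v,u].round(3))
cv2.imwrite('pics/a.png',ims[0][:,:,::-1]);cv2.imwrite('pics/b.png',ims[1][:,:,::-1])
E
```

```text
pics
{'time': 0.0, 'qpos': array([ 1.23622047,  0.57656478,  0.02485322,  1.43789328, -0.01502422,
        1.12900626, -0.05649191]), 'dq': array([ 5.83766194e-04,  8.72085750e-05, -1.29263525e-03, -1.23445575e-04,
       -1.06727034e-03, -2.22197385e-03, -6.83129598e-04]), 'joint_torque': array([ 7.95569158e-04, -7.65751791e+01,  2.25110158e+00, -2.85979486e+01,
        1.53658219e-02,  1.28831956e-02, -1.51065358e-06]), 'tcp_pos': array([ 0.1674017 , -0.65344839,  0.2304261 ]), 'orientation': array([-8.31632610e-04,  9.92147352e-01,  1.25071662e-01, -1.41225554e-04]), 'contact_force': array([-0.04604886, -0.37553945, -0.24460562]), 'ft_torque': array([ 0.00943788,  0.00280444, -0.03221669]), 'gripper_force': 0.0, 'finger_gap': 0.08554367481157181} 0.0187
['MotionError', 'camera_info', 'capture', 'cut_out', 'find_in', 'grip_depth', 'job_done', 'observe']
scene {'fov_y': 50.06300529290353, 'cx': 256.39459100557576, 'cy': 185.815881540162, 'origin': array([1.43502673, 0.34433185, 0.88849918]), 'rotation': array([0.51817507, 0.2534672 , 0.36410057, 0.731218  ])}Traceback (most recent call last):
  File "<stdin>", line 8, in <module>
  File "h.py", line 8, in cloud
    return p@np.array(i['rotation']).T+np.array(i['origin'])
           ~^~~~~~~~~~~~~~~~~~~~~~~~~~
ValueError: matmul: Input operand 1 has a mismatch in its core dimension 0, with gufunc signature (n?,k),(k,m?)->(n?,m?) (size 4 is different from 3)
```

```bash
sed -i "s/np.array(i\['rotation'\]).T/R.from_quat(np.roll(i['rotation'],-1)).as_matrix().T/; 1i from scipy.spatial.transform import Rotation as R" h.py
python3 - <<'E'
from h import *
ims=[]
for n in ('scene','side'):
    p,d=env.capture(n); i=env.camera_info(n); print(n,i)
    W=cloud(n,d); np.savez(f'{n}.npz',p=p,d=d,W=W); ims.append(p)
    for l in ('dipper','dipper_grip','dipper_mouth','jar','funnel','funnel_top','rack','preserve','mug','tin_corks','tin_hazels','walnut0'):
        for r in env.find_in(n,l)[:3]:
            c,rr=r['at']; u,v=int(c*512),int(rr*384); print(l,round(r['confidence'],2),u,v,W[v,u].round(3))
cv2.imwrite('pics/a.png',ims[0][:,:,::-1]);cv2.imwrite('pics/b.png',ims[1][:,:,::-1])
E
```

```text
scene {'fov_y': 50.06300529290353, 'cx': 256.39459100557576, 'cy': 185.815881540162, 'origin': array([1.43502673, 0.34433185, 0.88849918]), 'rotation': array([0.51817507, 0.2534672 , 0.36410057, 0.731218  ])}
dipper 0.7 317 231 [0.582 0.218 0.081]
dipper_grip 0.7 322 231 [0.576 0.231 0.08 ]
dipper_mouth 0.58 318 234 [0.6   0.224 0.088]
dipper_mouth 0.45 187 173 [ 0.499 -0.229  0.123]
dipper_mouth 0.18 320 252 [0.656 0.243 0.079]
jar 0.85 192 201 [ 0.568 -0.183  0.073]
funnel 0.88 256 197 [ 0.438 -0.017  0.033]
funnel 0.87 241 170 [ 0.313 -0.119  0.036]
funnel 0.71 189 176 [ 0.499 -0.224  0.112]
funnel_top 0.71 252 200 [ 0.442 -0.03   0.02 ]
funnel_top 0.6 187 175 [ 0.505 -0.227  0.119]
funnel_top 0.58 238 170 [ 0.311 -0.131  0.032]
rack 0.65 331 241 [0.635 0.265 0.108]
preserve 0.66 115 194 [ 0.637 -0.413  0.093]
preserve 0.63 333 236 [0.603 0.266 0.097]
preserve 0.48 314 236 [0.608 0.215 0.085]
mug 0.83 409 211 [0.402 0.458 0.077]
tin_corks 0.72 358 247 [0.638 0.336 0.112]
tin_corks 0.38 188 176 [ 0.504 -0.224  0.115]
tin_hazels 0.79 272 236 [0.663 0.11  0.102]
walnut0 0.62 307 250 
[... 379 characters left out ...]
70 143 [0.605 0.207 0.119]
jar 0.65 269 247 [ 0.515 -0.246  0.063]
jar 0.23 328 307 [ 0.591 -0.469  0.102]
funnel 0.95 195 224 [ 0.329 -0.087  0.027]
funnel 0.78 237 202 [0.462 0.004 0.025]
funnel 0.75 276 211 [ 0.546 -0.172  0.118]
funnel_top 0.98 276 212 [ 0.546 -0.173  0.115]
funnel_top 0.84 194 227 [ 0.325 -0.088  0.017]
funnel_top 0.68 235 200 [0.456 0.008 0.031]
rack 0.56 266 164 [0.576 0.125 0.084]
rack 0.38 274 210 [ 0.542 -0.168  0.118]
preserve 0.62 329 308 [ 0.592 -0.472  0.102]
preserve 0.61 268 143 [0.601 0.222 0.112]
mug 0.87 202 136 [0.37  0.428 0.054]
mug 0.35 272 246 [ 0.522 -0.25   0.069]
tin_corks 0.67 265 132 [0.586 0.21  0.162]
tin_hazels 0.76 288 164 [0.64  0.079 0.106]
```

View pics/a.png

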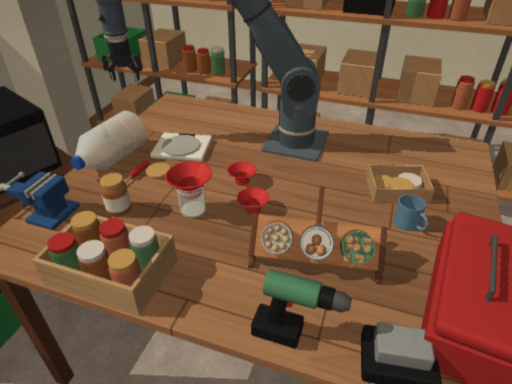

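View pics/b.png

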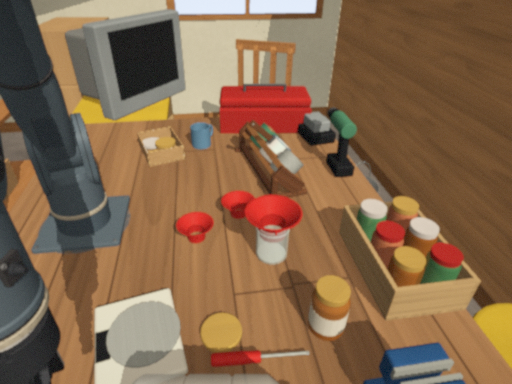

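```bash
python3 - <<'E'
from h import *
for n in ('scene','side'):
    z=np.load(n+'.npz'); p,W=z['p'],z['W']; hsv=cv2.cvtColor(p,cv2.COLOR_RGB2HSV); H,S,V=[hsv[...,k].astype(int) for k in range(3)]
    red=((H<8)|(H>172))&(S>150)&(V>100)
    m=red&(abs(W[...,0]-.53)<.12)&(abs(W[...,1]+.2)<.12)&(W[...,2]>.138)&(W[...,2]<.16)
    q=W[m]; A=np.c_[2*q[:,:2],np.ones(len(q))]; s=np.linalg.lstsq(A,(q[:,:2]**2).sum(1),rcond=None)[0]
    print(n,'funnel rim',len(q),s[:2].round(4),'r',np.sqrt(s[2]+s[0]**2+s[1]**2).round(4),'ztop',np.percentile(q[:,2],95).round(4), 'bbox',q.min(0).round(3),q.max(0).round(3))
    rk=(abs(W[...,0]-.62)<.14)&(abs(W[...,1]-.22)<.2)
    blue=rk&(H>95)&(H<130)&(S>80)&(W[...,2]>.04); q=W[blue]
    print('blue',len(q),q.mean(0).round(3) if len(q) else 0)
    dark=rk&(V<75)&(W[...,2]>.08); q=W[dark]; print('dark',len(q)); 
    if len(q)>5: print(q[np.argsort(-q[:,2])][::max(1,len(q)//15)].round(3))
    wood=rk&(H>5)&(H<25)&(S>90)&(W[...,2]>.03); q=W[wood]; print('wood',len(q),q.min(0).round(3),q.max(0).round(3))
    t=q[q[:,2]>.112]; 
    if len(t): print('ridge',len(t)); c=np.polyfit(t[:,1],t[:,0],1); print('x=%.3f*y+%.3f'%tuple(c), t[:,1].min(),t[:,1].max(),t[:,2].max(), t.mean(0))
    for l in ('dipper','dipper_grip','dipper_mouth'):
        for r in env.cut_out(n,l)[:2]:
            q=W[r['region']]; print(l,r['confidence'],len(q),np.percentile(q,[5,50,95],axis=0).round(3).tolist())
s=np.load('scene.npz')['p'][190:300,230:410]; t=np.load('side.npz')['p'][100:210,190:370]
cv2.imwrite('pics/c.png',cv2.resize(np.hstack([s,t])[:,:,::-1],None,fx=2.2,fy=2.2,interpolation=cv2.INTER_CUBIC))
E
```

```text
scene funnel rim 416 [ 0.5337 -0.2038] r 0.0662 ztop 0.1504 bbox [ 0.461 -0.276  0.138] [ 0.605 -0.132  0.153]
blue 0 0
dark 26
[[0.623 0.292 0.09 ]
 [0.626 0.293 0.089]
 [0.617 0.291 0.088]
 [0.591 0.399 0.087]
 [0.589 0.391 0.087]
 [0.595 0.395 0.086]
 [0.592 0.392 0.086]
 [0.594 0.397 0.086]
 [0.611 0.29  0.086]
 [0.592 0.402 0.086]
 [0.591 0.394 0.085]
 [0.593 0.4   0.085]
 [0.586 0.394 0.085]
 [0.595 0.392 0.085]
 [0.589 0.397 0.084]
 [0.595 0.4   0.084]
 [0.625 0.293 0.084]
 [0.597 0.395 0.084]
 [0.593 0.405 0.084]
 [0.592 0.403 0.082]
 [0.599 0.396 0.082]
 [0.594 0.398 0.082]
 [0.626 0.293 0.082]
 [0.596 0.401 0.081]
 [0.593 0.406 0.081]
 [0.596 0.398 0.08 ]]
wood 4276 [0.541 0.036 0.033] [0.696 0.411 0.214]
ridge 1282
x=-0.132*y+0.628 0.03612241834566471 0.3994970614697323 0.2140382242304698 [0.59742814 0.23115071 0.12706523]
dipper 0.6 800 [[0.561, 0.189, 0.045], [0.603, 0.221, 0.084], [0.678, 0.265, 0.197]]
dipper_grip 0.86 758 [[0.561, 0.189, 0.047], [0.602, 0.22, 0.084], [0.678, 0.265, 0.198]]
dipper_mouth 0.96 786 [[0.548, 0.187, 0.031], [0.6, 0.22, 0.082], [0.676, 0.264, 0.198]]
side funnel rim 512 [ 0.5302 -0.2091] r 0.0676 ztop 0.1468 bbox [ 0.459 -0.279  0.138] [ 0.603 -0.134  0.149]
blue 0 0
dark 5
wood 1465 [0.515 0.026 0.03 ] [0.696 0.393 0.21 ]
ridge 413
x=-0.156*y+0.610 0.03226294529394691 0.3933102136046964 0.21030092067665268 [0.57974992 0.19676504 0.13712809]
dipper 0.62 396 [[0.552, 0.183, 0.081], [0.612, 0.206, 0.121], [0.657, 0.258, 0.188]]
dipper_grip 0.88 477 [[0.543, 0.183, 0.078], [0.603, 0.206, 0.121], [0.655, 0.258, 0.196]]
dipper_mouth 0.77 447 [[0.546, 0.183, 0.079], [0.606, 0.206, 0.121], [0.655, 0.253, 0.196]]
```

View pics/c.png

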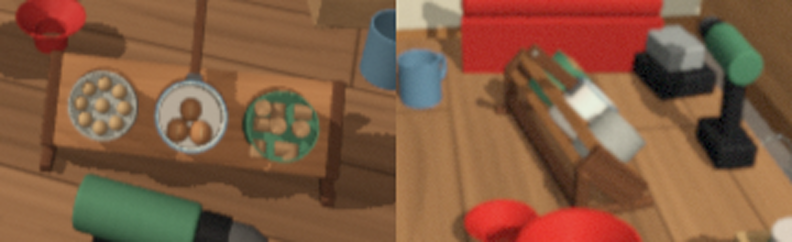

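```bash
python3 - <<'E'
from h import *
import math
Q=[]
for n in ('scene','side'):
    z=np.load(n+'.npz'); p,W=z['p'],z['W']; hsv=cv2.cvtColor(p,cv2.COLOR_RGB2HSV); H,S,V=[hsv[...,k].astype(int) for k in range(3)]
    m=(abs(W[...,0]-.55)<.1)&(abs(W[...,1]-.21)<.06)&(W[...,2]>.142)
    q=W[m]; c=q.mean(0); d=np.linalg.svd(q-c)[2][0]; d*=np.sign(d[2]); t=(q-c)@d
    print(n,len(q),c.round(4),d.round(3),'tip',(c+d*t.max()).round(4),'low',(c+d*t.min()).round(4), 'colors',p[m].mean(0))
    for lo in np.arange(.14,.22,.015):
        b=q[(q[:,2]>=lo)&(q[:,2]<lo+.015)]
        if len(b): print(round(lo,3),len(b),b.min(0).round(4),b.max(0).round(4),b.mean(0).round(4))
    # white cup + opening rings
    wh=(S<60)&(V>120)&(abs(W[...,0]-.62)<.1)&(abs(W[...,1]-.21)<.06)&(W[...,2]>.05)
    q=W[wh]; print('white',len(q),q.min(0).round(3),q.max(0).round(3))
    # rack front plane (scene)
    m=(abs(W[...,0]-.63)<.1)&(abs(W[...,1]-.22)<.17)&(W[...,2]>.035)&(W[...,2]<.115)&(H>5)&(H<20)&(S>110)
    q=W[m]
    for _ in range(6):
        c=q.mean(0); nn=np.linalg.svd(q-c)[2][2]; nn*=np.sign(nn[2]); r=(q-c)@nn; q=q[abs(r)<max(.003,1.5*r.std())]
    print('plane',len(q),c.round(3),nn.round(3),'yaw',math.atan2(nn[1],nn[0]))
E
```

```text
scene 179 [0.5809 0.2172 0.1758] [-0.714 -0.128  0.689] tip [0.5431 0.2105 0.2123] low [0.6208 0.2244 0.1373] colors [104.17877095  66.42458101  44.45810056]
0.14 38 [0.5983 0.2154 0.1422] [0.6241 0.2328 0.1543] [0.6115 0.2227 0.1475]
0.155 39 [0.5786 0.2128 0.1551] [0.6062 0.2264 0.1697] [0.5934 0.2197 0.1622]
0.17 36 [0.5611 0.2079 0.1711] [0.5878 0.2231 0.1849] [0.5776 0.2165 0.1774]
0.185 35 [0.5501 0.206  0.1856] [0.5748 0.2196 0.1992] [0.5635 0.2139 0.1929]
0.2 31 [0.5415 0.2045 0.2001] [0.5616 0.2186 0.214 ] [0.5509 0.2121 0.2066]
white 542 [0.574 0.15  0.05 ] [0.693 0.27  0.141]
plane 1663 [0.635 0.214 0.074] [0.695 0.122 0.709] yaw 0.173501503590016
side 149 [0.5654 0.2079 0.1751] [-0.719 -0.11   0.686] tip [0.5335 0.203  0.2055] low [0.604  0.2138 0.1382] colors [114.93288591  77.53691275  51.19463087]
0.14 26 [0.5718 0.2069 0.1432] [0.6089 0.2162 0.1542] [0.5911 0.2114 0.1484]
0.155 37 [0.5574 0.2052 0.1552] [0.5979 0.2193 0.1698] [0.5778 0.2104 0.162 ]
0.17 35 [0.5428 0.2017 0.1702] [0.5815 0.2127 0.1849] [0.5617 0.2067 0.1778]
0.185 36 [0.5296 0.1992 0.1853] [0.5675 0.2144 0.2   ] [0.5479 0.2052 0.1926]
0.2 15 [0.5327 0.2004 0.2006] [0.5495 0.2125 0.2103] [0.5415 0.2047 0.2051]
white 291 [0.573 0.15  0.057] [0.691 0.268 0.138]
plane 237 [0.568 0.218 0.081] [0.321 0.047 0.946] yaw 0.1437527302920701
```

Call:
{"api": "move_arm", "payload": {"motion": [[0.8,1,0.4,-0.027,1],[0.8,1,0.4,0,1],[0.8,1,0.4,0,1],[0.8,1,0.4,0,1],[0.8,1,0.4,0,1],[0.8,1,0.4,0,1],[0.8,1,0.4,0,1],[0.8,1,0.4,0,1]]}}

```text
time: 2.45
tcp_pos: [0.4069, -0.3541, 0.3515]
orientation: [0.0, 0.997, 0.083, 0.0]
contact_force: [1.1, -0.2, -0.2]
finger_gap: 0.0856
gripper_force: 0.0
```

Call:
{"api": "move_arm", "payload": {"motion": [[-0.3,1,0,0,1],[-0.3,1,0,0,1],[-0.3,1,0,0,1],[-0.3,1,0,0,1],[-0.3,1,0,0,1],[-0.3,1,0,0,1],[-0.3,1,0,0,1],[-0.3,1,0,0,1]]}}

```text
time: 3.25
tcp_pos: [0.3093, -0.0343, 0.3508]
orientation: [0.0, 0.997, 0.083, 0.001]
contact_force: [1.9, -0.1, -0.2]
finger_gap: 0.0851
gripper_force: 0.0
```

```bash
python3 -c "
from h import *
o=env.observe();print(o['time'],o['qpos'].round(3),o['tcp_pos'].round(4),o['orientation'].round(4))"
```

```text
3.25 [ 0.308 -0.093 -0.308  2.026 -0.029  1.203 -1.393] [ 0.3093 -0.0343  0.3508] [3.000e-04 9.966e-01 8.280e-02 5.000e-04]
```

Call:
{"api": "move_arm", "payload": {"motion": [[0.8,0.78,0,0,1],[0.8,0.78,0,0,1],[0.8,0.78,0,0,1],[0.8,0.78,0,0,1],[0.8,0.78,0,0,1],[0.8,0.78,0,0,1],[0.8,0.78,0,0,1],[0.8,0.78,0,0,1]]}}

```text
time: 4.05
tcp_pos: [0.5673, 0.215, 0.3504]
orientation: [0.0, 0.997, 0.083, 0.0]
contact_force: [0.6, 0.1, 1.0]
finger_gap: 0.0854
gripper_force: 0.0
```

```bash
python3 - <<'E'
from h import *
o=env.observe(); print(o['tcp_pos'].round(4),o['time'])
p,d=env.capture('wrist'); W=cloud('wrist',d); cv2.imwrite('pics/d.png',p[:,:,::-1]); np.savez('w.npz',p=p,d=d,W=W)
q=W[(d>0)&(abs(W[...,0]-.58)<.09)&(abs(W[...,1]-.217)<.03)&(W[...,2]>.145)&(W[...,2]<.235)]
for lo in np.arange(.145,.225,.01):
    b=q[(q[:,2]>=lo)&(q[:,2]<lo+.01)]
    if len(b): print(round(lo,3),len(b),b.min(0).round(4),b.max(0).round(4),b.mean(0).round(4))
E
```

```text
[0.5673 0.215  0.3504] 4.05
0.145 77 [0.5992 0.2185 0.1452] [0.6109 0.2298 0.1549] [0.6058 0.2243 0.1503]
0.155 91 [0.587  0.217  0.1551] [0.6025 0.2289 0.1649] [0.5959 0.2233 0.1597]
0.165 104 [0.5761 0.2136 0.1651] [0.5922 0.2272 0.175 ] [0.5857 0.2213 0.17  ]
0.175 109 [0.5666 0.2125 0.1751] [0.5821 0.2252 0.1849] [0.5759 0.2194 0.1801]
0.185 118 [0.5564 0.211  0.185 ] [0.5722 0.2234 0.195 ] [0.566  0.2178 0.19  ]
0.195 163 [0.5318 0.2062 0.195 ] [0.5629 0.2216 0.205 ] [0.5515 0.2146 0.2005]
0.205 116 [0.5382 0.2078 0.205 ] [0.5528 0.2202 0.2112] [0.5463 0.2141 0.2081]
```

View pics/d.png

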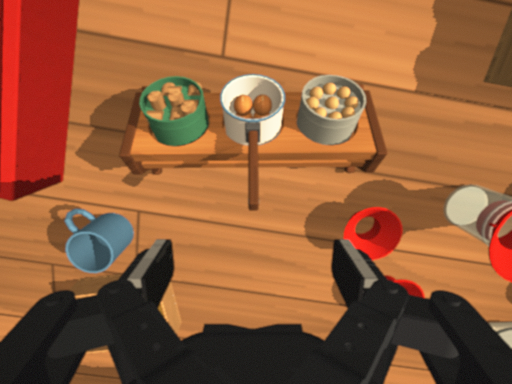

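Call:
{"api": "move_arm", "payload": {"motion": [[0.02,0.05,-1,0,1],[0,0,-1,0,1],[0,0,-1,0,1],[0,0,-1,0,1],[0,0,-0.5,0,1],[0,0,-0.4,0,1],[0,0,0,0,0],[0,0,0,0,0]], "newtons": 100}}

```text
time: 4.9
tcp_pos: [0.567, 0.2159, 0.155]
orientation: [-0.0, 0.997, 0.083, 0.0]
contact_force: [-0.3, -0.6, 0.4]
finger_gap: 0.0592
gripper_force: 0.0
```

Call:
{"api": "move_arm", "payload": {"motion": [[0,0,0,0,0],[0,0,0,0,0],[0,0,0,0,0],[0,0,0,0,0],[0,0,0,0,0],[0,0,0,0,0],[0.1,0.017,0.1,0,0],[0.1,0.017,0.1,0,0]]}}

```text
time: 5.7
tcp_pos: [0.5746, 0.217, 0.1627]
orientation: [0.0, 0.997, 0.083, -0.001]
contact_force: [-2.0, -0.0, -2.2]
finger_gap: 0.0109
gripper_force: 97.7
```

Call:
{"api": "move_arm", "payload": {"motion": [[0.08,0.014,0.08,0,0],[0.08,0.014,0.08,0,0],[0.08,0.014,0.08,0,0],[0.08,0.014,0.08,0,0],[0,0,0,0,0],[0,0,0,0,0],[0,0,0,0,0],[0,0,0,0,0]]}}

```text
time: 6.5
tcp_pos: [0.5876, 0.2194, 0.1756]
orientation: [0.0, 0.997, 0.083, 0.0]
contact_force: [-4.7, -2.9, 4.1]
finger_gap: 0.0105
gripper_force: 98.6
```

```bash
cat >> h.py <<'E'
def handle(tcp,box=.045,show=None,n='side'):
    """direction of the dipper's handle/cup from one camera: points near cup, in plane of the rack yaw"""
    p,d=env.capture(n); W=cloud(n,d)
    if show: cv2.imwrite(show,p[:,:,::-1])
    return p,d,W
E
python3 - <<'E'
from h import *
o=env.observe(); t=o['tcp_pos']; print(t.round(4),o['contact_force'].round(1))
p,d,W=handle(t,n='side')
u,v=[int(x) for x in (285,130)]
cv2.imwrite('pics/e.png',cv2.resize(p[60:200,180:380,::-1],None,fx=3.5,fy=3.5))
np.savez('e.npz',p=p,W=W)
E
```

```text
[0.5876 0.2194 0.1756] [-4.7 -2.9  4.1]
```

View pics/e.png

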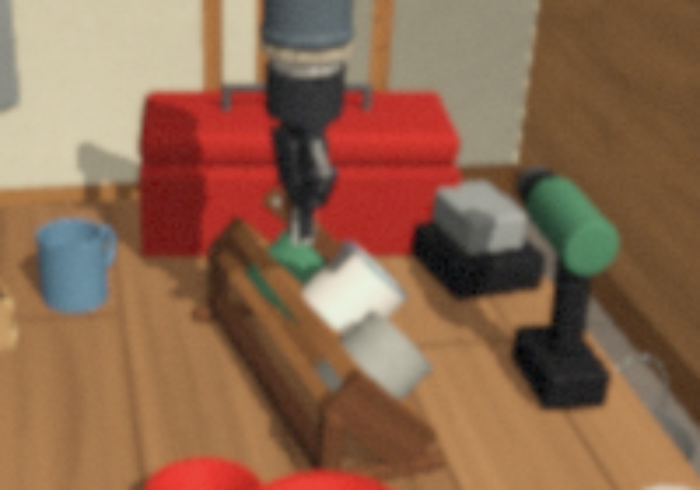

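```bash
cat >> h.py <<'E'
from scipy.optimize import least_squares
def frame(th,yaw):
    f=np.array([np.cos(yaw),np.sin(yaw),0]); z=np.array([0,0,1.])
    return np.cos(th)*f-np.sin(th)*z, np.array([-f[1],f[0],0]), np.sin(th)*f+np.cos(th)*z
def toolyaw(o):
    y=R.from_quat(np.roll(o['orientation'],-1)).as_matrix()[:,0]; return np.arctan2(y[1],y[0])
def tilt(cams=('side','scene'),save=None):
    o=env.observe(); g=o['tcp_pos']+[0,0,env.grip_depth]; yaw=toolyaw(o); Q=[]
    for n in cams:
        p,d=env.capture(n); W=cloud(n,d)
        if save: cv2.imwrite(f'pics/{save}_{n}.png',p[:,:,::-1])
        hsv=cv2.cvtColor(p,cv2.COLOR_RGB2HSV); m=(d>0)&(hsv[...,1]<55)&(hsv[...,2]>130)&(np.linalg.norm(W-g,axis=-1)<.19)
        Q.append(W[m])
    Q=np.vstack(Q)
    def res(v):
        x,y,z=frame(v[0],yaw); c=g+x*(.11+v[1])-z*(.062+v[2])
        q=Q-c; a=q@x; b=q@y; h=q@z; r=np.hypot(a,b)
        wall=np.hypot(r-.0415,np.maximum(0,abs(h-.04)-.04)); bot=np.hypot(h,np.maximum(0,r-.042))
        return np.r_[np.minimum(wall,bot),v[1]*20,v[2]*20]
    best=min((least_squares(res,[t,0,0],loss='soft_l1',f_scale=.003) for t in np.radians([45,60,75,90,110])),key=lambda s:s.cost)
    x,y,z=frame(best.x[0],yaw); c=g+x*(.11+best.x[1])-z*(.062+best.x[2])
    print('t',o['time'],'n',len(Q),'tilt',np.degrees(best.x[0]).round(1),'slip mm',(best.x[1:]*1e3).round(1),'med res',np.median(np.abs(res(best.x))).round(4),'origin',c.round(3),'mouth',(c+.08*z).round(3),'yaw',yaw.round(3))
E
python3 -c "
from h import *
tilt(save='f')"
```

```text
t 6.55 n 1499 tilt 43.3 slip mm [-3.1 -0.6] med res 0.0032 origin [0.623 0.225 0.076] mouth [0.677 0.234 0.134] yaw 0.166
```

Call:
{"api": "move_arm", "payload": {"motion": [[0,0,0,0,0],[0.2,0.034,0.07,0,0],[0.2,0.034,0.06,0,0],[0.2,0.034,0.05,0,0],[0.2,0.034,0.04,0,0],[0.2,0.034,0.03,0,0],[0.2,0.034,0.03,0,0],[0,0,0,0,0]], "newtons": 30}}

```text
time: 7.45
tcp_pos: [0.6371, 0.2277, 0.1873]
orientation: [-0.0, 0.997, 0.083, 0.001]
contact_force: [-2.6, -1.6, 6.3]
finger_gap: 0.0106
gripper_force: 99.2
```

```bash
sed -i "s/(np.linalg.norm(W-g,axis=-1)<.19)/(np.linalg.norm(W-g,axis=-1)<.19)\&(abs((W-g)@frame(0,yaw)[1])<.052)/" h.py
python3 - <<'E'
from h import *
tilt(save='g')
a=cv2.imread('pics/g_side.png')[60:200,200:340];b=cv2.imread('pics/g_scene.png')[170:310,240:380]
cv2.imwrite('pics/g.png',cv2.resize(np.hstack([a,b]),None,fx=2.8,fy=2.8))
E
```

```text
t 7.45 n 972 tilt 61.7 slip mm [-6.2  0.7] med res 0.0018 origin [0.631 0.227 0.085] mouth [0.701 0.238 0.123] yaw 0.165
```

View pics/g.png

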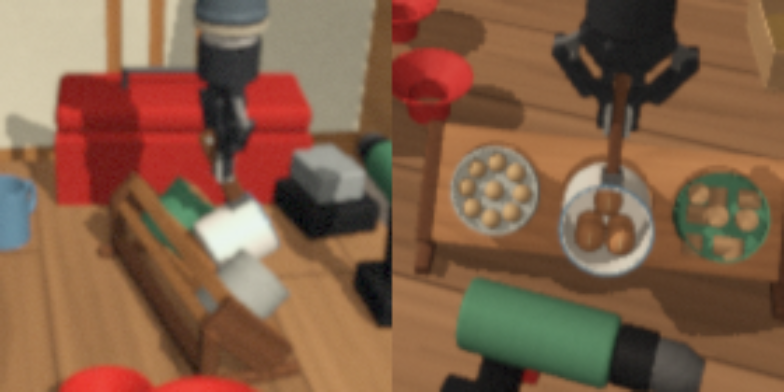

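Call:
{"api": "move_arm", "payload": {"motion": [[0.18,0.03,0.05,0,0],[0.18,0.03,0.04,0,0],[0.18,0.03,0.03,0,0],[0.18,0.03,0.03,0,0],[0.1,0.016,0,0,0],[0,0,0,0,0],[0,0,0,0,0],[0,0,0,0,0]], "newtons": 40}}

```text
time: 8.35
tcp_pos: [0.6683, 0.2331, 0.1925]
orientation: [-0.0, 0.997, 0.083, 0.0]
contact_force: [0.3, 0.6, -1.2]
finger_gap: 0.0109
gripper_force: 98.4
```

```bash
python3 - <<'E'
from h import *
tilt(save='i')
E
```

```text
t 8.35 n 1042 tilt 65.6 slip mm [-6.8  2. ] med res 0.0016 origin [0.653 0.23  0.091] mouth [0.725 0.243 0.124] yaw 0.166
```

```bash
python3 - <<'E'
from h import *
f,y,_=frame(0,.166); o=np.array([.599+.0,.22,0])
for n in ('scene.npz','side.npz','w.npz'):
    W=np.load(n)['W']; q=W-o; F=q@f; L=q@y; Z=W[...,2]
    for lo,hi in ((-66,-44),(44,66),(-182,-155),(-20,20)):
        m=(L>lo/1e3)&(L<hi/1e3)&(abs(F)<.15)&(Z>.02)&(Z<.16)
        s=[]
        for a in np.arange(-.08,.13,.01):
            k=m&(F>=a)&(F<a+.01)
            if k.sum()>2: s.append((round(a*1e3+5),round(float(np.percentile(Z[k],90))*1e3)))
        print(n,lo,hi,s)
E
```

```text
scene.npz -66 -44 [(-15, 125), (-5, 118), (5, 109), (15, 98), (25, 88), (35, 79), (45, 69), (55, 59), (65, 52)]
scene.npz 44 66 [(-15, 123), (-5, 119), (5, 108), (15, 98), (25, 87), (35, 78), (45, 69), (55, 58), (65, 48)]
scene.npz -182 -155 [(-15, 126), (-5, 120), (5, 110), (15, 102), (25, 91), (35, 81), (45, 70), (55, 61), (65, 50)]
scene.npz -20 20 [(-35, 89), (-25, 84), (-15, 123), (-5, 156), (5, 154), (15, 145), (25, 142), (35, 139), (45, 89), (55, 87), (65, 79), (85, 86)]
side.npz -66 -44 [(-55, 29), (-45, 85), (-35, 87), (-25, 116), (-15, 121), (-5, 110), (5, 102)]
side.npz 44 66 [(-55, 30), (-45, 84), (-35, 87), (-25, 118), (-15, 121), (-5, 62), (5, 102), (45, 113)]
side.npz -182 -155 [(-55, 85), (-45, 98), (-35, 107), (-25, 118), (-15, 123), (5, 101), (25, 80), (35, 76), (45, 61)]
side.npz -20 20 [(-55, 28), (-45, 84), (-35, 129), (-25, 153), (-15, 155), (-5, 155), (5, 144), (15, 140), (25, 136), (85, 81)]
w.npz -66 -44 [(-45, 83), (-35, 88), (-25, 114), (-15, 122), (-5, 118), (5, 108), (15, 97), (25, 91), (35, 102), (45, 111), (55, 112), (65, 103)]
w.npz 44 66 [(-45, 84), (-35, 89), (-25, 116), (-15, 122), (-5, 117), (5, 107), (15, 97), (25, 87), (35, 78), (45, 68), (55, 112), (65, 105)]
w.npz -182 -155 [(-45, 96), (-35, 105), (-25, 115), (-15, 123), (-5, 120), (5, 110), (15, 100), (25, 90), (35, 79), (45, 70), (55, 60), (65, 50), (75, 42)]
w.npz -20 20 [(-45, 83), (-35, 88), (-25, 115), (-15, 122), (-5, 158), (5, 155), (15, 144), (25, 141), (35, 137), (45, 86), (55, 86), (65, 77), (75, 77), (85, 83), (95, 80)]
```

Call:
{"api": "move_arm", "payload": {"motion": [[0,0,0.2,0,0],[0,0,0.5,0,0],[0,0,0.5,0,0],[0,0,0.5,0,0],[0,0,0.5,0,0],[0,0,0.3,0,0],[0,0,0.1,0,0],[0,0,0,0,0]], "newtons": 60}}

```text
time: 9.25
tcp_pos: [0.6684, 0.2331, 0.2968]
orientation: [-0.0, 0.997, 0.083, 0.0]
contact_force: [-0.1, 0.4, -2.0]
finger_gap: 0.011
gripper_force: 98.4
```

Call:
{"api": "move_arm", "payload": {"motion": [[-0.5,-0.084,0,0,0],[-0.8,-0.134,0,0,0],[-0.9,-0.151,0,0,0],[-0.9,-0.151,0,0,0],[-0.9,-0.151,0,0,0],[-0.5,-0.084,0,0,0],[-0.3,-0.05,-0.5,0,0],[0,0,-0.8,0,0]]}}

```text
time: 10.05
tcp_pos: [0.4754, 0.2009, 0.2451]
orientation: [-0.0, 0.997, 0.083, 0.001]
contact_force: [0.7, 0.0, -3.0]
finger_gap: 0.0108
gripper_force: 98.4
```

```bash
python3 - <<'E'
from h import *
tilt(save='j')
E
```

```text
t 10.05 n 1031 tilt 68.0 slip mm [-3.6  0.8] med res 0.0016 origin [0.457 0.198 0.142] mouth [0.53  0.21  0.172] yaw 0.167
```

Call:
{"api": "move_arm", "payload": {"motion": [[0,0,-0.35,0,0],[0,0,-0.33,0,0],[0.25,0.042,0,0,0],[0.25,0.042,0,0,0],[0.25,0.042,0.03,0,0],[0.2,0.034,0.06,0,0],[0.2,0.034,0.06,0,0],[0,0,0,0,0]]}}

```text
time: 10.95
tcp_pos: [0.5231, 0.2087, 0.2236]
orientation: [-0.0, 0.997, 0.083, -0.0]
contact_force: [-3.4, -0.5, -2.2]
finger_gap: 0.0106
gripper_force: 98.0
```

```bash
python3 - <<'E'
from h import *
tilt(save='k')
E
```

```text
t 10.95 n 1026 tilt 73.3 slip mm [-7.4  4.1] med res 0.0019 origin [0.49  0.203 0.125] mouth [0.565 0.216 0.148] yaw 0.166
```

Call:
{"api": "move_arm", "payload": {"motion": [[0.2,0.034,0.08,0,0],[0.2,0.034,0.08,0,0],[0.2,0.034,0.08,0,0],[0,0,0,0,0],[0,0,0,0,0],[0,0,0,0,0],[0,0,0,0,0],[0,0,0,0,0]]}}

```text
time: 11.85
tcp_pos: [0.5465, 0.2127, 0.2331]
orientation: [-0.0, 0.997, 0.083, 0.0]
contact_force: [-2.7, -1.4, -2.1]
finger_gap: 0.0106
gripper_force: 98.4
```

```bash
python3 - <<'E'
from h import *
tilt(save='l')
E
```

```text
t 11.85 n 1142 tilt 82.6 slip mm [-8.1  8. ] med res 0.0017 origin [0.491 0.203 0.142] mouth [0.569 0.217 0.152] yaw 0.166
```

Call:
{"api": "move_arm", "payload": {"motion": [[-0.04,-0.007,0,0,0],[-0.08,-0.014,0,0,0],[-0.12,-0.02,0,0,0],[-0.14,-0.024,0,0,0],[-0.14,-0.024,0.05,0,0],[-0.12,-0.02,0.15,0,0],[-0.1,-0.05,0.25,0,0],[-0.08,-0.1,0.35,0,0]], "newtons": 120}}

```text
time: 12.75
tcp_pos: [0.5131, 0.2024, 0.2658]
orientation: [-0.0, 0.997, 0.083, -0.0]
contact_force: [0.9, 0.6, -2.9]
finger_gap: 0.0103
gripper_force: 117.1
```

Call:
{"api": "move_arm", "payload": {"motion": [[-0.06,-0.2,0.35,0,0],[-0.06,-0.3,0.3,0,0],[-0.06,-0.4,0.2,0,0],[-0.06,-0.5,0.1,0,0],[-0.06,-0.5,0.05,0,0],[-0.06,-0.5,0,0,0],[-0.06,-0.5,0,0,0],[-0.06,-0.5,0,0,0]]}}

```text
time: 13.55
tcp_pos: [0.4942, 0.0644, 0.3059]
orientation: [0.0, 0.997, 0.082, 0.0]
contact_force: [0.2, -0.3, -2.7]
finger_gap: 0.0105
gripper_force: 117.1
```

```bash
python3 - <<'E'
from h import *
tilt(save='m')
a=cv2.imread('pics/m_side.png')[60:260,150:400];b=cv2.imread('pics/m_scene.png')[110:310,180:430]
cv2.imwrite('pics/m.png',cv2.resize(np.hstack([a,b]),None,fx=1.6,fy=1.6))
E
```

```text
t 13.55 n 1266 tilt 82.2 slip mm [-7.7  8.4] med res 0.002 origin [0.439 0.055 0.214] mouth [0.517 0.068 0.225] yaw 0.165
```

View pics/m.png

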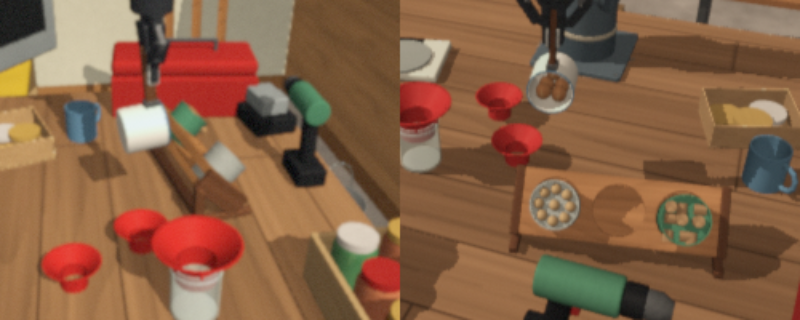

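Call:
{"api": "move_arm", "payload": {"motion": [[-0.03,-0.2,0,0,0],[-0.06,-0.35,0,0,0],[-0.08,-0.5,0,0,0],[-0.08,-0.56,0,0,0],[-0.08,-0.56,0,0,0],[-0.08,-0.56,0,0,0],[-0.08,-0.56,0,0,0],[-0.08,-0.56,0,0,0]]}}

```text
time: 14.45
tcp_pos: [0.4714, -0.0885, 0.3054]
orientation: [-0.0, 0.997, 0.083, 0.0]
contact_force: [-1.1, -0.1, -2.3]
finger_gap: 0.0107
gripper_force: 117.3
```

Call:
{"api": "move_arm", "payload": {"motion": [[-0.08,-0.56,0,0,0],[-0.08,-0.56,0,0,0],[-0.08,-0.56,-0.05,0,0],[-0.08,-0.5,-0.1,0,0],[-0.08,-0.4,-0.1,0,0],[-0.08,-0.3,-0.1,0,0],[-0.08,-0.2,-0.05,0,0],[-0.04,-0.1,0,0,0]]}}

```text
time: 15.25
tcp_pos: [0.4472, -0.2152, 0.2888]
orientation: [-0.0, 0.997, 0.083, -0.0]
contact_force: [0.1, 0.0, -1.4]
finger_gap: 0.0106
gripper_force: 117.3
```

```bash
python3 - <<'E'
from h import *
tilt(save='n')
a=cv2.imread('pics/n_side.png')[100:300,150:400];b=cv2.imread('pics/n_scene.png')[60:260,80:330]
cv2.imwrite('pics/n.png',cv2.resize(np.hstack([a,b]),None,fx=1.6,fy=1.6))
E
```

```text
t 15.25 n 1662 tilt 80.0 slip mm [-9.2 11.4] med res 0.0016 origin [ 0.393 -0.224  0.196] mouth [ 0.471 -0.211  0.209] yaw 0.166
```

View pics/n.png

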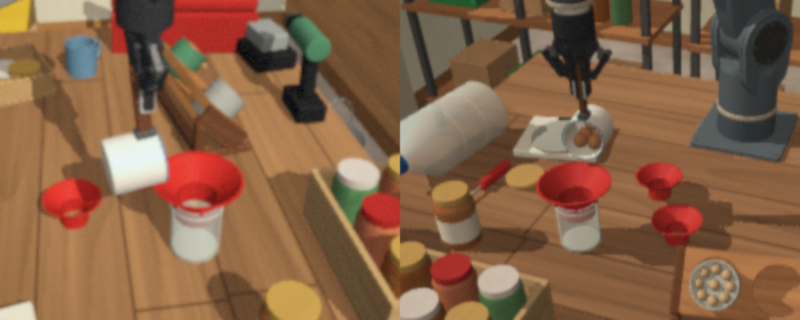

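Call:
{"api": "move_arm", "payload": {"motion": [[1,0.16,0,0,0],[-1,-0.16,0,0,0],[0,0,0,0,0],[0,0,0,0,0],[0,0,0,0,0],[0,0,0,0,0],[0,0,0,0,0],[0,0,0,0,0]]}}

```text
time: 16.15
tcp_pos: [0.4478, -0.2147, 0.289]
orientation: [0.0, 0.997, 0.083, 0.0]
contact_force: [0.3, 0.3, -1.4]
finger_gap: 0.0103
gripper_force: 117.7
```

```bash
python3 - <<'E'
from h import *
tilt(save='o')
a=cv2.imread('pics/o_side.png')[140:300,200:330];b=cv2.imread('pics/o_scene.png')[110:270,130:260]
cv2.imwrite('pics/o.png',cv2.resize(np.hstack([a,b]),None,fx=3,fy=3))
E
```

```text
t 16.15 n 1749 tilt 78.6 slip mm [-9.5 11.2] med res 0.0017 origin [ 0.397 -0.223  0.195] mouth [ 0.474 -0.21   0.211] yaw 0.166
```

View pics/o.png

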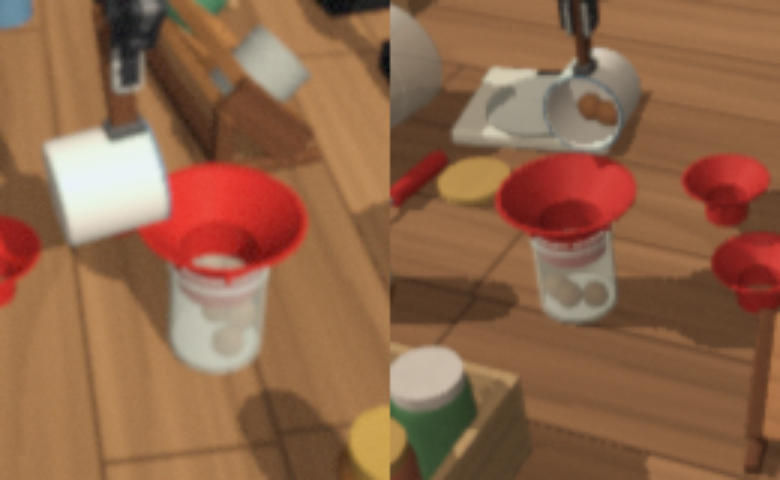

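Call:
{"api": "move_arm", "payload": {"motion": [[0.2,0.03,0,0,0],[1,0.16,0,0,0],[-1,-0.16,0,0,0],[-0.8,-0.13,0,0,0],[0,0,0,0,0],[0.3,0.05,0,0,0],[0.3,0.05,0,0,0],[0,0,0,0,0]]}}

```text
time: 17.05
tcp_pos: [0.4508, -0.2137, 0.2889]
orientation: [-0.0, 0.996, 0.084, 0.001]
contact_force: [-0.1, 0.2, -2.0]
finger_gap: 0.0098
gripper_force: 118.0
```

```bash
python3 - <<'E'
from h import *
tilt(save='p')
a=cv2.imread('pics/p_side.png')[140:300,200:330];b=cv2.imread('pics/p_scene.png')[110:270,130:260]
cv2.imwrite('pics/p.png',cv2.resize(np.hstack([a,b]),None,fx=3,fy=3))
E
```

```text
t 17.05 n 1866 tilt 77.9 slip mm [-9.1 10.1] med res 0.0018 origin [ 0.402 -0.222  0.194] mouth [ 0.479 -0.209  0.211] yaw 0.169
```

View pics/p.png

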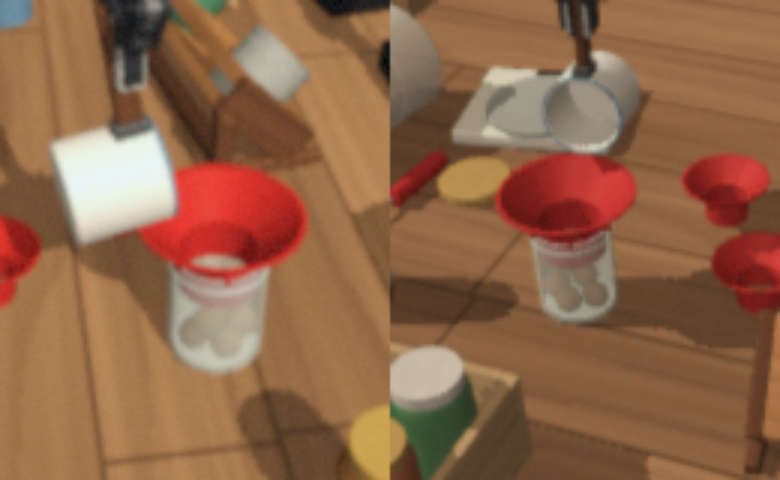

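Call:
{"api": "move_arm", "payload": {"motion": [[0,0.2,0.5,0,0],[0.1,0.6,0,0,0],[0.1,1,0,0,0],[0.1,1,0,0,0],[0.1,1,0,0,0],[0.1,1,0,0,0],[0.1,1,0,0,0],[0.1,1,0,0,0]]}}

```text
time: 17.95
tcp_pos: [0.4756, 0.0588, 0.309]
orientation: [0.0, 0.997, 0.083, 0.0]
contact_force: [0.2, -0.0, -2.1]
finger_gap: 0.0109
gripper_force: 118.0
```

Call:
{"api": "move_arm", "payload": {"motion": [[0.1,1,0,0,0],[0.1,1,0,0,0],[0.08,0.9,0,0,0],[0,0.5,-0.2,0,0],[0,0.2,-0.6,0,0],[0,0,-0.7,0,0],[0,0,-0.4,0,0],[0,0,-0.1,0,0]]}}

```text
time: 18.75
tcp_pos: [0.4859, 0.2006, 0.2271]
orientation: [0.001, 0.997, 0.083, -0.002]
contact_force: [-0.1, -0.0, -1.7]
finger_gap: 0.0105
gripper_force: 117.9
```

```bash
python3 -c "
from h import *
tilt(save='q')"
```

```text
t 18.75 n 1419 tilt 80.9 slip mm [-8.7  3.3] med res 0.0019 origin [0.438 0.193 0.135] mouth [0.516 0.206 0.148] yaw 0.166
```

Call:
{"api": "move_arm", "payload": {"motion": [[0.4,0.067,-0.1,0,0],[0.5,0.084,0,0,0],[0.3,0.05,0,0,0],[0.25,0.042,0.02,0,0],[0.25,0.042,0.02,0,0],[0.25,0.042,0.02,0,0],[0.25,0.042,0.02,0,0],[0.2,0.034,0,0,0]], "newtons": 90}}

```text
time: 19.65
tcp_pos: [0.5815, 0.217, 0.2281]
orientation: [0.0, 0.997, 0.083, -0.002]
contact_force: [-5.3, -0.1, -0.1]
finger_gap: 0.0105
gripper_force: 115.7
```

```bash
python3 -c "
from h import *
tilt(save='r')"
```

```text
t 19.65 n 1422 tilt 99.3 slip mm [-8.6  5.9] med res 0.0017 origin [0.499 0.203 0.158] mouth [0.577 0.216 0.145] yaw 0.166
```

Call:
{"api": "move_arm", "payload": {"motion": [[0.25,0.042,0,0,0],[0.25,0.042,-0.02,0,0],[0.25,0.042,-0.04,0,0],[0.25,0.042,-0.06,0,0],[0.25,0.042,-0.06,0,0],[0.1,0.017,0,0,0],[0,0,0,0,0],[0,0,0,0,0]]}}

```text
time: 20.55
tcp_pos: [0.6347, 0.226, 0.2202]
orientation: [0.001, 0.997, 0.083, -0.002]
contact_force: [-6.6, -1.3, -3.5]
finger_gap: 0.0107
gripper_force: 109.0
```

```bash
python3 -c "
from h import *
tilt(save='s')"
```

```text
t 20.55 n 1246 tilt 121.7 slip mm [-5.7  6.2] med res 0.0017 origin [0.523 0.207 0.186] mouth [0.591 0.219 0.144] yaw 0.167
```

Call:
{"api": "move_arm", "payload": {"motion": [[-0.2,-0.034,0,0,0],[-0.4,-0.067,0,0,0],[-0.4,-0.067,0.1,0,0],[-0.3,-0.05,0.4,0,0],[0,0,0.7,0,0],[0,0,0.7,0,0],[0,0,0.5,0,0],[0,-0.2,0.2,0,0]], "newtons": 120}}

```text
time: 21.45
tcp_pos: [0.5852, 0.2113, 0.3279]
orientation: [-0.001, 0.996, 0.084, 0.003]
contact_force: [-0.2, -0.3, -1.8]
finger_gap: 0.0101
gripper_force: 117.2
```

Call:
{"api": "move_arm", "payload": {"motion": [[0,-0.5,0,0,0],[0,-0.9,0,0,0],[0,-0.9,0,0,0],[0,-0.9,0,0,0],[0,-0.9,0,0,0],[0,-0.9,0,0,0],[0,-0.9,0,0,0],[0,-0.9,0,0,0]]}}

```text
time: 22.25
tcp_pos: [0.5843, -0.0646, 0.3246]
orientation: [0.0, 0.997, 0.083, 0.0]
contact_force: [0.7, 0.1, -2.5]
finger_gap: 0.0104
gripper_force: 117.1
```

Call:
{"api": "move_arm", "payload": {"motion": [[0,-0.9,0,0,0],[0,-0.9,0,0,0],[0,-0.8,0,0,0],[0,-0.5,0,0,0],[0,-0.2,0,0,0],[0,-0.1,0,0,0],[0,0,0,0,0],[0,0,0,0,0]]}}

```text
time: 23.05
tcp_pos: [0.585, -0.1968, 0.325]
orientation: [-0.0, 0.996, 0.084, 0.0]
contact_force: [-0.2, -0.1, -2.3]
finger_gap: 0.0103
gripper_force: 117.1
```

```bash
python3 - <<'E'
from h import *
tilt(save='t')
# walnut count & funnel position check
p,d=env.capture('scene'); W=cloud('scene',d)
for n in ('scene','side'):
    p=cv2.imread(f'pics/t_{n}.png')
    if n=='side': env.capture(n)
    for r in env.find_in(n,'walnut0'): print(n,r['confidence'].__round__(2),(np.array(r['at'])*[512,384]).round())
E
```

```text
t 23.05 n 2333 tilt 117.5 slip mm [-6.1 10.3] med res 0.0015 origin [ 0.474 -0.216  0.285] mouth [ 0.544 -0.204  0.248] yaw 0.168
```

```bash
python3 - <<'E'
from h import *
for n,a in (('scene','a'),('side','b')):
    A=cv2.imread(f'pics/{a}.png').astype(int);B=cv2.imread(f'pics/t_{n}.png').astype(int)
    m=(abs(A-B).max(2)>35).astype(np.uint8)
    k,_,s,c=cv2.connectedComponentsWithStats(cv2.morphologyEx(m,cv2.MORPH_OPEN,np.ones((2,2),np.uint8)))
    print(n,[(tuple(c[i].round().astype(int)),s[i,4]) for i in range(1,k) if s[i,4]>25])
o=env.observe(); print(o['time'],np.abs(o['dq']).max().round(4))
E
```

```text
scene [((np.int64(103), np.int64(15)), np.int32(162)), ((np.int64(120), np.int64(44)), np.int32(1320)), ((np.int64(169), np.int64(70)), np.int32(4027)), ((np.int64(237), np.int64(2)), np.int32(35)), ((np.int64(246), np.int64(12)), np.int32(219)), ((np.int64(291), np.int64(24)), np.int32(677)), ((np.int64(259), np.int64(36)), np.int32(194)), ((np.int64(272), np.int64(66)), np.int32(56)), ((np.int64(178), np.int64(64)), np.int32(32)), ((np.int64(292), np.int64(72)), np.int32(38)), ((np.int64(322), np.int64(91)), np.int32(196)), ((np.int64(278), np.int64(91)), np.int32(117)), ((np.int64(296), np.int64(90)), np.int32(88)), ((np.int64(289), np.int64(102)), np.int32(76)), ((np.int64(246), np.int64(138)), np.int32(404)), ((np.int64(430), np.int64(143)), np.int32(445)), ((np.int64(455), np.int64(181)), np.int32(3045)), ((np.int64(430), np.int64(184)), np.int32(56)), ((np.int64(263), np.int64(197)), np.int32(151)), ((np.int64(322), np.int64(194)), np.int32(49)), ((np.int64(421), np.int64(205)), np.int32(80)), ((np.int64(194), np.int64(208)), np.int32(161)), ((np.int64(295), np.int64(209)), np.int32(330)), ((np.int64(390), np.int64(224)), np.int32(703)), ((np.int64(321), np.int64(209)), np.int32(29)), ((np.int64(325), np.int64(244)), np.int32(1186)), ((np.int64(392), np.int64(246)), np.int32(73)), ((np.int64(349), np.int64(279)), np.int32(54))]
side [((np.int64(59), np.int64(74)), np.int32(12107)), ((np.int64(296), np.int64(95)), np.int32(6777)), ((np.int64(49), np.int64(65)), np.int32(27)), ((np.int64(320), np.int64(65)), np.int32(39)), ((np.int64(218), np.int64(168)), np.int32(1490)), ((np.int64(255), np.int64(126)), np.int32(53)), ((np.int64(28), np.int64(162)), np.int32(400)), ((np.int64(24), np.int64(308)), np.int32(7903)), ((np.int64(78), np.int64(259)), np.int32(4087)), ((np.int64(268), np.int64(250)), np.int32(177))]
23.35 0.0035
```

```bash
python3 -c "
from h import *
print(env.job_done())"
```

```text
the job is handed in; nothing more can be done
None
```

The job is handed in, and the judge's verdict is not known. In the last picture I viewed after pouring the cup was empty and the walnuts were in the jar, but I could not count all five through the glass. I ended holding the dipper above the funnel, mouth down at about 118° and about 0.25 m high; its 23 s on the robot's clock is within the 45 s limit.

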